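Put the red printing pad away in the parts drawer

ROBOT

A 6-joint arm with a two-finger parallel gripper is mounted at the origin on a cart in front of the work surface, level with it; the furniture and walls round the work are solid. World frame = base frame: x ahead of the robot, y to its left, z up, the work surface at z = 0. Lengths are in m, angles in degrees, forces in N, time in s.
With the tool pointing down it reaches from about 0.325 to 0.85 m from the base axis. Payload 15.5 kg.
Tool frame: the origin (TCP) lies at the very end of the fingers, on their centre line; the grasp point (between the pads) lies arm.grip_depth behind it (arm.grip_depth is the distance from the TCP to the grasp point, in m); z points along the fingers, y is the line along which they close (so a half turn about z gives the same grasp; the last joint's range is limited). The gripper opens to 91 mm and grips with 3 to 60 N. Pads are 32 mm wide; open, the fingers measure 118 mm over their backs; the gripper's body (76 mm by 178 mm) begins 60 mm behind the grasp point.
Start: joints at [-70.044, 28.281, 77.091, -0, 74.628, -5.472], TCP at [0.268, -0.564, 0.214] pointing down, gripper open.
Joint ranges: [-166.48, 166.48], [-47.26, 123.95], [12.59, 153.08], [-70.14, 250.14], [6.76, 159.57], [-176.63, 176.63]. Speed limits (degrees/s): [108.29, 108.29, 147.25, 172.46, 172.46, 172.46].

INTERFACE

Orientations are given as a 3x3 rotation matrix whose columns are the frame's x, y, z axes.
In Python, from rig import arm gives the robot as it stands. Calls block until the motion is done:
- arm.move_to(position, orientation): joint-space move of the TCP to a pose.
- arm.move_l(position, orientation=None, feed=0.15): straight line of the TCP; orientation=None keeps the orientation; feed is the mean speed in m/s.
- arm.move_joints(angles): joint-space move.
- arm.grip(opening): finger opening in m; the grip force is fixed at half the most; returns when the fingers have stopped.
- arm.sleep(seconds).
- arm.solve_ik(position, orientation): joint angles nearest the present ones, or None.
- arm.snapshot(name): name is "scene" or "top"; returns the picture (400x640x3 uint8, red, green, blue); there is no depth.
- arm.get_calibration(name): a dict with "intrinsics" (3x3 intrinsics, pixels), "k1" (the pictures are not rectified: a ray, as slopes to the right and down, at radius r is drawn at 1 + k1 r^2 times it, then the intrinsics apply), "cam_to_world" (4x4, takes a point from camera to world coordinates). Camera axes: x right, y down, z forward; pixel columns grow to the right and rows downward; lengths in m; the calibration is good to about 2 mm. A picture is of the moment at which its call begins. get_calibration takes no time and is no camera call.
A pose or a line that the arm cannot do raises arm.Unreachable and nothing moves.
- arm.sign_off(): hands the job in; it is judged then, once.
Readings, each from a call of its own:
- arm.current_t(): time.
- arm.current_joint_positions(): joint angles.
- arm.current_dq(): joint speeds.
- arm.current_tau(): joint torques, N m.
- arm.current_ee_pos(): TCP position.
- arm.current_tool_rot(): TCP orientation.
- arm.current_force(): force on the tool from outside, world axes, zero at the start.
- arm.current_torque(): the same for the moment, N m.
- arm.current_width(): finger opening in m.
- arm.current_grasp_force(): force on a finger pad.
Only numpy, scipy, OpenCV 4.12 (cv2) and the standard library are available. Lean on these libraries where they do the work, as an engineer would, in place of code of your own. Each camera call takes 0.05 s, during which the arm holds its last target. There are 200 camera calls.

TASK

Put the red silicone pad away in the top right drawer of the grey parts cabinet, which stands ajar: pull the drawer out as far as it goes, set the pad down upright inside it and let go (do not drop it), then push the drawer fully shut without slamming it. Leave the other two pads in their tray compartments, and the glass jar and the tape roll where they are.

Things in the scene. Friction and masses are not known exactly. Their poses are not given: they have to be found in the camera images.
- red_pad: red dome-shaped silicone printing pad on a square wooden backing, the thing to put away. Backing 44 x 44 x 12 mm (grip it there), red dome above it about 40 mm wide at its foot, 44 mm high over all, 0.06 kg. Origin: centre of the underside; z up, x and y along the backing's sides.
- cream_pad_small: cream silicone pad on a square wooden backing 38 x 38 x 12 mm, 44 mm high over all, stays in the tray. Origin: centre of the underside.
- cream_pad_large: cream silicone pad on a square wooden backing 48 x 48 x 12 mm, 44 mm high over all, stays in the tray. Origin: centre of the underside.
- pad_tray: fixed low blue tray with three compartments in a row along its y axis, one pad in each (which pad is where varies). Outside 120 (x) x 322 (y) x 20 (z) mm, walls, dividers and floor 4 mm thick, each compartment about 112 x 102 mm inside. Origin: centre of the underside.
- parts_cabinet: fixed grey cabinet, six drawers in two columns; 161 deep (x) x 270 (y) x 215 mm (z). Origin: on the bench top, y = 0 between the columns; front edge at x = -73 mm, back at +88, roof at z = 211 to 215. Its -x axis points out of the front, the way drawers slide; +y is the robot's left. Only the top right drawer (beige) moves; the others are fixed, the lower right one 45 mm open.
- parts_cabinet_drawer_6 (a joint): slide of the top right drawer, m: 0 = fully shut, 0.11 = out to its stop; it starts ajar, at about 0.045 to 0.07. It moves easily and stays where it is left.
- drawer_floor (a point): centre of the top right drawer's inside floor, on its surface (148 mm over the bench); moves with the drawer, axes as the cabinet's. Inside: x +-76 mm, y +-60 mm of this point. Side and back walls 48 mm high, 2 mm thick. What lies behind the cabinet's front edge is under its roof, 63 mm over the drawer floor.
- drawer_front (a point): middle of the top edge of the top right drawer's front panel (3 mm thick, 126 mm wide, top edge 61 mm over the drawer's floor); moves with the drawer, axes as the cabinet's. Its inner face can be hooked from above through the gap to the cabinet. Outside, 49 mm below this point, is a pull lip 40 mm wide, 10 mm deep.
- jar: clear glass jar with screws in it, 64 mm across, 70 mm high, a bystander. Origin: centre of the underside.
- tape: flat roll of clear tape on a brown core, 72 mm across, 18 mm high, a bystander. Origin: centre of the underside.
Things that resemble listed ones, but are neither listed nor needed, are in the scene too. What is shaped like the red_pad but blue or yellow is not meant.

How it is judged (in metres and radians):
On the way, in this order (a step that is already met when the one before it is completed fails the run):
1. the top right drawer is pulled out to its stop (at least 100 of 110 mm) (value of joint parts_cabinet_drawer_6 above 0.1 m), for 0.2 s.
2. the red pad stands upright and released on the floor of the drawer, the drawer still open by more than 60 mm (x of red_pad in the frame of drawer_floor between -0.062 and 0.062 m and y of red_pad in the frame of drawer_floor between -0.05 and 0.05 m and z of red_pad in the frame of drawer_floor between -0.01 and 0.01 m and angle between red_pad's own z axis and vertical below 0.15 rad and value of joint parts_cabinet_drawer_6 above 0.06 m and contact force between red_pad and the fingers below 0.1 N and linear speed of red_pad below 0.02 m/s), for 0.3 s.
At the end, for the whole second after the job is handed in: The top right drawer is shut (less than 6 mm open) and the red pad stands inside it on the drawer floor, upright within 0.15 rad, released and at rest (x of red_pad in the frame of drawer_floor between -0.062 and 0.062 m and y of red_pad in the frame of drawer_floor between -0.05 and 0.05 m and z of red_pad in the frame of drawer_floor between -0.01 and 0.01 m and angle between red_pad's own z axis and vertical below 0.15 rad and value of joint parts_cabinet_drawer_6 below 0.006 m and linear speed of red_pad below 0.02 m/s and contact force between red_pad and the fingers below 0.1 N); the robot touches nothing.
It fails at once if another pad, the jar or the tape roll is moved by more than 30 mm (distance of any of cream_pad_small, cream_pad_large, jar, tape from where it was at the start of the episode above 0.03 m).
It fails at once if the red pad is dropped: it moves faster than 0.8 m/s (a fall of over 3 cm) while not held (linear speed of red_pad above 0.8 m/s and contact force between red_pad and the fingers below 0.05 N).
It fails at once if the drawer is slammed: closing faster than 0.5 m/s (velocity of joint parts_cabinet_drawer_6 below -0.5 m/s).
It also fails if it takes over 67 s, if anything falls off the work surface, if the arm or the gripper's body presses on something with over 40 N, if the wrist force passes 120 N, or if a joint passes its speed limit or range.

## Working session

There is one attempt and no reset: what is moved stays moved. The work goes in short steps, each a Python script; the robot and the scene stay as the last script left them, time stands still between calls to the robot, and variables do not carry over. Pictures are saved under pics/ and viewed, at most 10 in all, crops included, and the job is handed in when it is done.

```bash
mkdir -p pics; ls
python3 - <<'E'
from rig import arm
import cv2,numpy as np
np.set_printoptions(precision=4,suppress=True)
for n in ("scene","top"):
    cv2.imwrite(f"pics/{n}0.png",arm.snapshot(n)[:,:,::-1]); print(n,arm.get_calibration(n))
print(arm.grip_depth,arm.current_tool_rot(),arm.current_ee_pos())
E
```

```text
pics
scene {'intrinsics': array([[427.7696,   0.    , 321.3386],
       [  0.    , 427.7696, 198.1828],
       [  0.    ,   0.    ,   1.    ]]), 'k1': -0.04192355367081302, 'cam_to_world': array([[-0.8087, -0.275 ,  0.5199, -0.1612],
       [-0.5879,  0.3539, -0.7274,  0.8309],
       [ 0.016 , -0.8939, -0.4479,  0.7353],
       [ 0.    ,  0.    ,  0.    ,  1.    ]])}
top {'intrinsics': array([[472.4295,   0.    , 316.7717],
       [  0.    , 472.4295, 200.6955],
       [  0.    ,   0.    ,   1.    ]]), 'k1': -0.1107949213018365, 'cam_to_world': array([[-0.0056, -0.993 ,  0.1184,  0.3181],
       [-0.9982, -0.0016, -0.0604, -0.0325],
       [ 0.0601, -0.1185, -0.9911,  1.5613],
       [ 0.    ,  0.    ,  0.    ,  1.    ]])}
0.0188 [[ 0.9031  0.4294 -0.0004]
 [ 0.4294 -0.9031  0.001 ]
 [ 0.0001 -0.0011 -1.    ]] [ 0.2682 -0.5641  0.2134]
```

View pics/scene0.png

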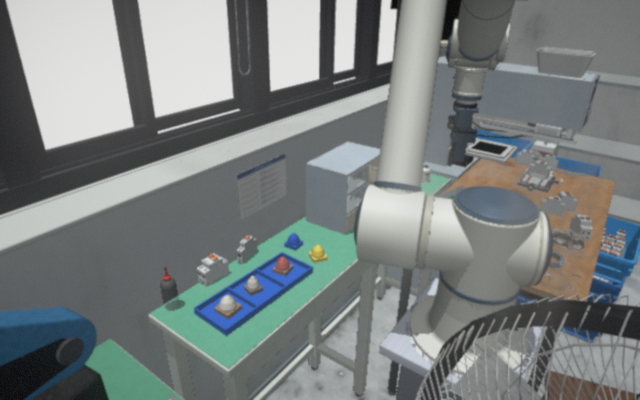

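View pics/top0.png

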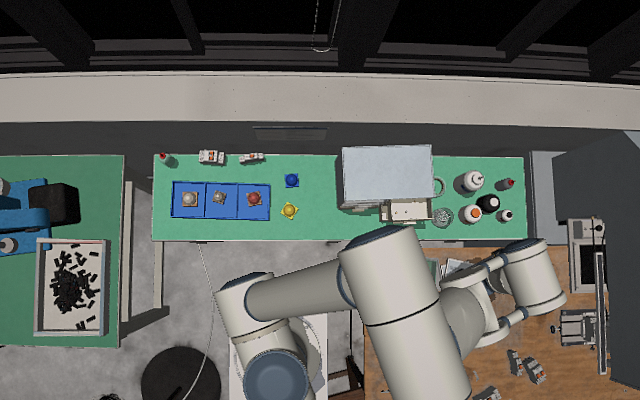

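The top view shows three red-pad candidates: the red one in the tray's right compartment (254,199), a blue one on the bench (292,181) and a yellow one on the bench (289,211). The red one is the target. The cabinet roof spans columns 342–433, the beige drawer is open at about (407,211), the jar is at (443,217), and the tape roll is behind it at about (438,187).

```bash
cat > geo.py <<'E'
import numpy as np,cv2
from rig import arm
def ray(cam,uv,z):
    c=arm.get_calibration(cam);K=np.array(c["intrinsics"]);T=np.array(c["cam_to_world"])
    s=cv2.undistortPoints(np.float64(uv).reshape(-1,1,2),K,np.array([c["k1"],0,0,0.]))[:,0]
    d=np.c_[s,np.ones(len(s))]@T[:3,:3].T; o=T[:3,3]
    return o+d*((np.broadcast_to(z,len(s))-o[2])/d[:,2])[:,None]
def proj(cam,p):
    c=arm.get_calibration(cam);K=np.array(c["intrinsics"]);T=np.linalg.inv(c["cam_to_world"])
    q=np.atleast_2d(p)@T[:3,:3].T+T[:3,3]
    return cv2.projectPoints(q,np.zeros(3),np.zeros(3),K,np.array([c["k1"],0,0,0.]))[0][:,0]
E
python3 - <<'E'
import cv2,numpy as np
t=cv2.imread("pics/top0.png")
a=cv2.resize(t[180:225,165:275],(800,327),interpolation=cv2.INTER_CUBIC) # 7.27x
cv2.imwrite("pics/padcrop.png",cv2.resize(t[180:220,230:280],(800,640)[0:1]+(640,),interpolation=cv2.INTER_CUBIC)[:600])
cv2.imwrite("pics/cabcrop.png",cv2.resize(t[140:228,335:460],(750,528),interpolation=cv2.INTER_CUBIC))
E
```

```text
(no output)
```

View pics/padcrop.png

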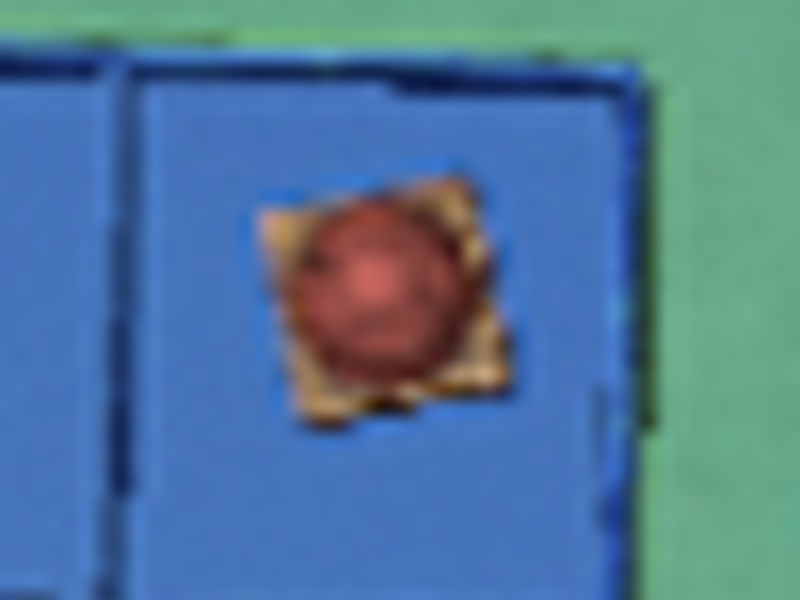

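View pics/cabcrop.png

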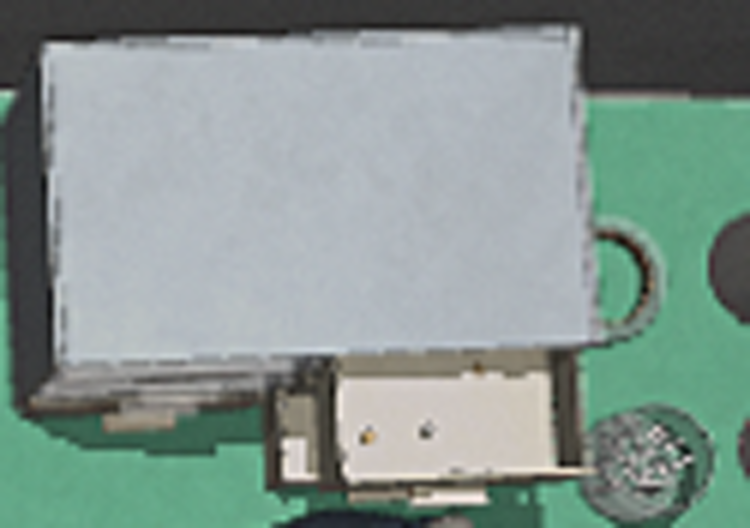

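The pad crop shows the red dome on a wooden square backing, with corners at (265,212), (465,180), (508,385) and (310,420) in the 16x crop. That confirms the choice. In the 6x cabinet crop, the roof corners are at (43,42), (578,28), (590,345) and (58,362). The drawer's front top edge runs from about (330,487) to (590,470), with the jar right beside it at (648,460).

Run:
```python
from geo import *
np.set_printoptions(precision=4,suppress=True)
p=ray("top",np.array([(265,212),(465,180),(508,385),(310,420)])/16-.5+.5/16+[230,180],.016)
print("pad",p,p.mean(0),[np.degrees(np.arctan2(*(p[(i+1)%4]-p[i])[[1,0]])) for i in range(4)],[np.linalg.norm(p[(i+1)%4]-p[i]) for i in range(4)])
f=lambda q,z: ray("top",np.array(q)/6.-.5+[335,140],z)
r=f([(43,42),(578,28),(590,345),(58,362)],.215)
print("roof",r,r.mean(0),[np.degrees(np.arctan2(*(r[(i+1)%4]-r[i])[[1,0]])) for i in range(4)],[np.linalg.norm(r[(i+1)%4]-r[i]) for i in range(4)])
print("front",f([(330,487),(590,470)],.209))
print("jar",f([(648,460)],.07),f([(655,470)],0.0),"tape",f([(615,285)],.018))
```

```text
pad [[0.5285 0.1059 0.016 ]
 [0.5352 0.0649 0.016 ]
 [0.4928 0.0558 0.016 ]
 [0.4856 0.0961 0.016 ]] [0.5105 0.0807 0.016 ] [np.float64(-80.66773997344916), np.float64(-167.78169739557788), np.float64(100.19722986561196), np.float64(12.744608437946026)] [np.float64(0.041476407081309466), np.float64(0.0433873138423313), np.float64(0.04104489022358752), np.float64(0.044029961332971344)]
roof [[ 0.639  -0.1885  0.215 ]
 [ 0.6495 -0.4567  0.215 ]
 [ 0.4904 -0.4566  0.215 ]
 [ 0.4815 -0.1938  0.215 ]] [ 0.5651 -0.3239  0.215 ] [np.float64(-87.75640985772874), np.float64(179.9777231230677), np.float64(91.93044500053075), np.float64(1.921147161204679)] [np.float64(0.2684234882330002), np.float64(0.15905752154881253), np.float64(0.2630251799065983), np.float64(0.15749811831765143)]
front [[ 0.4215 -0.3265  0.209 ]
 [ 0.4294 -0.4564  0.209 ]]
jar [[ 0.4462 -0.5326  0.07  ]] [[ 0.4465 -0.5599  0.    ]] tape [[ 0.5498 -0.5345  0.018 ]]
```

```bash
cat >> geo.py <<'E'
YAW=np.radians(1.7); CX=np.array([np.cos(YAW),np.sin(YAW),0]); CY=np.array([-np.sin(YAW),np.cos(YAW),0])
ORG=np.array([.5576,-.324,0])
def cab(x,y,z): return ORG+CX*x+CY*y+[0,0,z]
def down(ydir):
    y=np.array(ydir,float);y/=np.linalg.norm(y);z=np.array([0,0,-1.]);return np.c_[np.cross(y,z),y,z]
def best(pos,ydir):   # of the two equivalent half turns, the nearer one
    q0=np.array(arm.current_joint_positions());c=[]
    for s in (1,-1):
        q=arm.solve_ik(pos,down(s*np.array(ydir)))
        if q is not None:c.append((np.abs(np.array(q)-q0).max(),s))
    return down(min(c)[1]*np.array(ydir))
def creep(step,n,fmax,feed=.05):  # straight steps until the force along the motion resists
    u=np.array(step)/np.linalg.norm(step);f0=np.array(arm.current_force())
    p=np.array(arm.current_ee_pos())
    for i in range(n):
        p=p+step; arm.move_l(p,feed=feed); f=-(np.array(arm.current_force())-f0)@u
        if f>fmax: break
    print("creep",i+1,"f",round(f,1),"at",np.round(arm.current_ee_pos(),4),"t",arm.current_t()); return i+1
E
python3 - <<'E'
from geo import *
np.set_printoptions(precision=4,suppress=True)
arm.move_l([.268,-.564,.32],feed=.25); arm.grip(0)
p=cab(-.101,-.067,.32);print(p)
R=best(p,CX); arm.move_to(p,R); print(arm.current_joint_positions(),arm.current_force(),arm.current_width(),arm.current_t())
cv2.imwrite("pics/top1.png",cv2.resize(arm.snapshot("top")[140:240,335:460,::-1],(750,600),interpolation=cv2.INTER_CUBIC))
E
```

```text
[ 0.4586 -0.394   0.32  ]
[-46.3845  22.023   70.8765  -0.0213  87.0963 -47.9395] [-0.1294 -0.0423 -0.1141] 0.0002926428915281628 3.0417
```

View pics/top1.png

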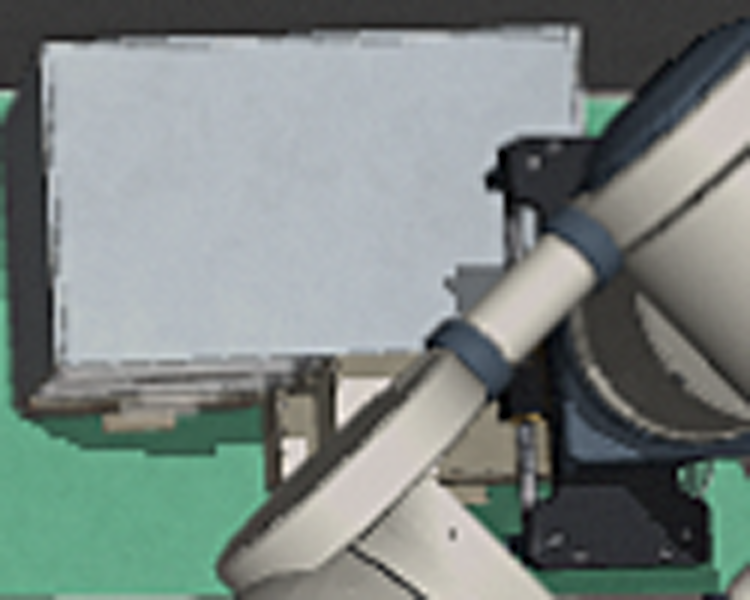

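The gripper hangs over the drawer and its body is aligned with the cabinet depth. The drawer front edge is still at row ~485 of the crop. Next I go in and hook the panel.

Run:
```python
from geo import *
np.set_printoptions(precision=4,suppress=True)
arm.move_l(cab(-.101,-.067,.225),feed=.2)
if creep([0,0,-.01],4,4)==4:
    print(arm.current_force())
    arm.move_l(arm.current_ee_pos()-CX*.008,feed=.05); print(arm.current_force())
    creep(-CX*.004,23,8,.06)
    arm.sleep(.4); print(arm.current_force(),arm.current_t(),(np.array(arm.current_ee_pos())-ORG)@CX)
```

```text
creep 4 f -0.3 at [ 0.4584 -0.3946  0.1854] t 5.1
[ 0.4595  0.6458 -0.2508]
[ 0.2174  0.7351 -0.0895]
creep 17 f 15.9 at [ 0.3839 -0.397   0.1858] t 9.6667
[16.3346  2.7619 -5.3767] 10.0667 -0.17576322623456295
```

Run:
```python
from geo import *
np.set_printoptions(precision=4,suppress=True)
arm.move_l(np.array(arm.current_ee_pos())+CX*.008,feed=.06)
p=np.array(arm.current_ee_pos());p[2]=.32;arm.move_l(p,feed=.3)
yd=[-np.sin(np.radians(11)),np.cos(np.radians(11)),0]
q=np.array([.5105,.0807,.15]);R=best(q,yd)
arm.move_to(q,R);arm.grip(.056)
print(arm.current_joint_positions(),arm.current_ee_pos(),arm.current_width(),arm.current_t())
im=arm.snapshot("top")[:,:,::-1];s=arm.snapshot("scene")[:,:,::-1]
a=cv2.resize(im[140:240,335:460],(750,600),interpolation=cv2.INTER_CUBIC)
b=cv2.resize(s[210:340,180:345],(800,600),interpolation=cv2.INTER_CUBIC)
cv2.imwrite("pics/a2.png",a);cv2.imwrite("pics/b2.png",b)
```

```text
[  2.3651  24.1417  96.7567  -0.0015  59.1037 -98.6376] [0.5105 0.0807 0.15  ] 0.05597785903475972 13.8167
```

View pics/a2.png

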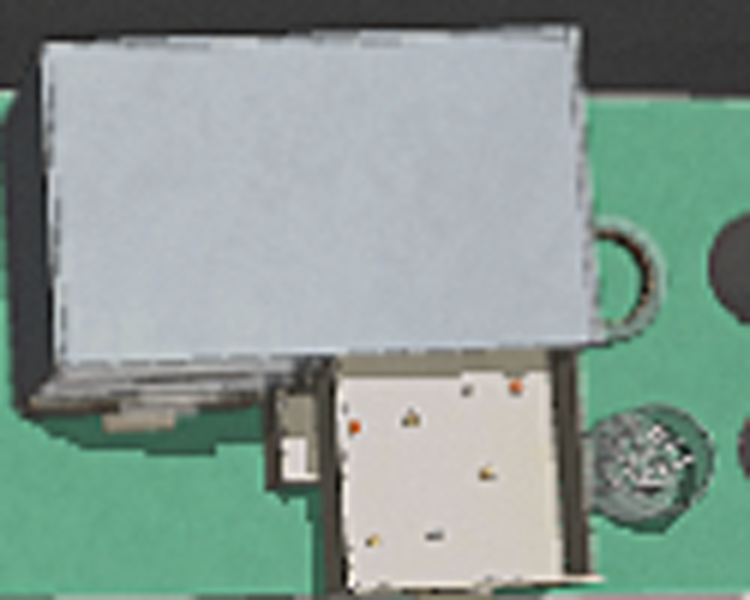

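View pics/b2.png

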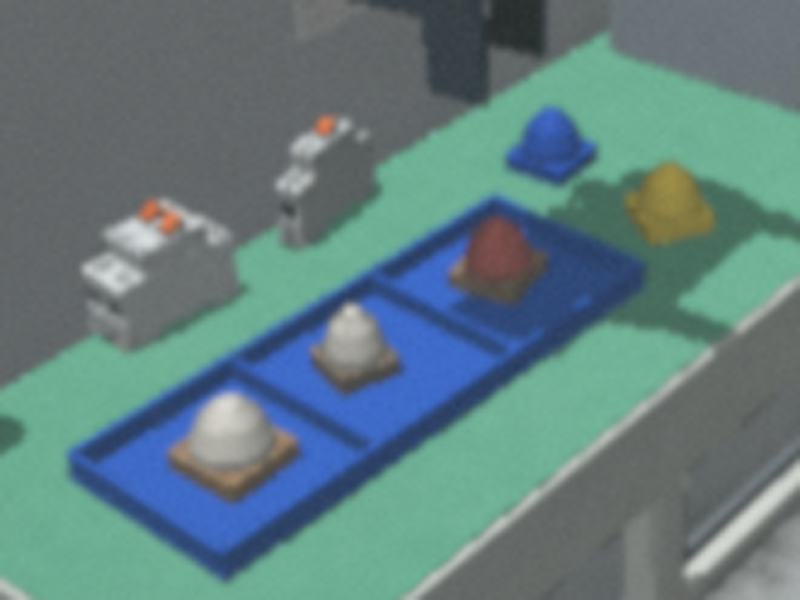

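The drawer is fully out. Its floor spans columns ~347–560 and rows up to ~585, with a few tiny loose bits, and the clear spot is around (440,475). The scene crop shows the red pad alone in its compartment (backing centre about (499,270) in the crop), with the cream pads untouched.

Run:
```python
from geo import *
np.set_printoptions(precision=4,suppress=True)
f=lambda q,z: ray("top",np.array(q)/6.-.5+[335,140],z)
for n,q,z in (("floor L/R",[(346,500),(558,500)],.148),("spot",[(440,475)],.148),("front top",[(340,588),(600,578)],.209),("bits",[(410,418),(487,472),(432,535)],.148)):
    w=f(q,z);print(n,w[:,:2],np.c_[(w-ORG)@CX,(w-ORG)@CY])
c=np.array([800/165,600/130])
s=ray("scene",np.array([(450,275),(547,262),(505,300)])/c+[180,210]-.4,[.01,.01,.005]);print("scene corners",s)
print("pred centre in crop",(proj("scene",[.5105,.0807,.016])-[180,210])*c)
```

```text
floor L/R [[ 0.4195 -0.3478]
 [ 0.4191 -0.4581]] [[-0.1387 -0.0197]
 [-0.1424 -0.13  ]]
spot [[ 0.4321 -0.3968]] [[-0.1276 -0.0691]]
front top [[ 0.3725 -0.3303]
 [ 0.3765 -0.4597]] [[-0.1852 -0.0008]
 [-0.185  -0.1303]]
bits [[ 0.4613 -0.382 ]
 [ 0.4336 -0.4214]
 [ 0.4016 -0.3919]] [[-0.098  -0.0551]
 [-0.1269 -0.0937]
 [-0.158  -0.0632]]
scene corners [[0.5259 0.1022 0.01  ]
 [0.4895 0.0572 0.01  ]
 [0.4883 0.097  0.005 ]]
pred centre in crop [[491.8435 257.7931]]
```

Run:
```python
from geo import *
np.set_printoptions(precision=4,suppress=True)
arm.move_l([.5105,.0807,.03],feed=.15)
f0=np.array(arm.current_force())
arm.move_l([.5105,.0807,.0075],feed=.04); print("df",np.array(arm.current_force())-f0,arm.current_ee_pos())
arm.grip(.03); print(arm.current_width(),arm.current_grasp_force(),arm.current_force()-f0)
arm.move_l([.5105,.0807,.06],feed=.08); print(arm.current_width(),arm.current_grasp_force(),arm.current_t())
im=arm.snapshot("scene")[:,:,::-1]
cv2.imwrite("pics/b3.png",cv2.resize(im[210:340,180:345],(800,600),interpolation=cv2.INTER_CUBIC))
```

```text
df [-0.2437  0.3652  0.3197] [0.5105 0.0807 0.0074]
0.04311301988165017 29.915767014026642 [-1.1746  0.6035  2.0185]
0.04368576117425836 29.916053116321564 16.725
```

View pics/b3.png

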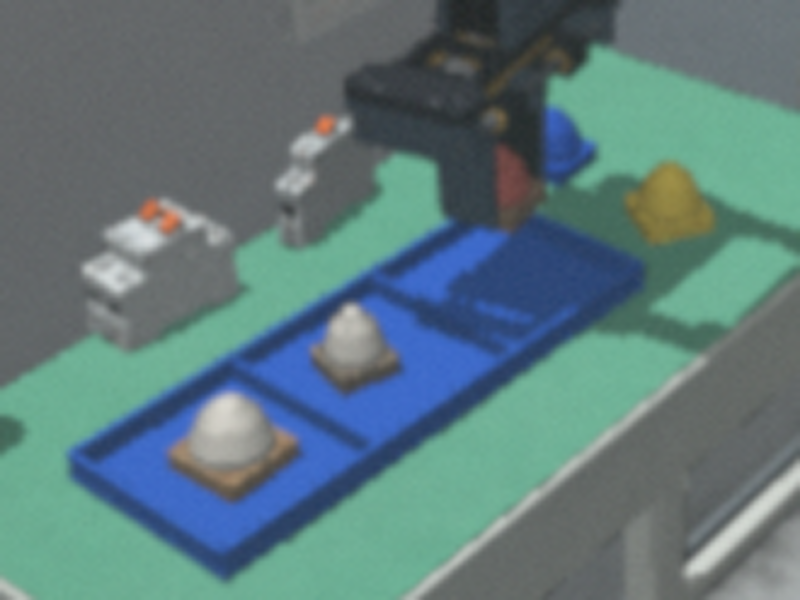

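The pad is held upright by its backing between the fingers at (515,190) and clear of the tray; the cream pads haven't moved.

Run:
```python
from geo import *
np.set_printoptions(precision=4,suppress=True)
arm.move_l([.5105,.0807,.36],feed=.25)
p=cab(-.1276,-.0685,.36);R=best(p,CY);arm.move_to(p,R)
print(arm.current_joint_positions(),arm.current_width(),arm.current_grasp_force(),arm.current_t())
p[2]=.24;arm.move_l(p,feed=.2);p[2]=.162;f0=np.array(arm.current_force());arm.move_l(p,feed=.08)
print(np.array(arm.current_force())-f0)
creep([0,0,-.0015],9,2.5,.03)
im=arm.snapshot("scene")
```

```text
[ -48.271    19.1415   69.3413    0.0147   91.5182 -140.0343] 0.04348844796326793 29.91609513759613 19.8833
[ 0.2201 -0.2386 -0.6704]
creep 8 f 12.5 at [ 0.4328 -0.3966  0.1514] t 23.7583
```

Run:
```python
from geo import *
np.set_printoptions(precision=4,suppress=True)
p=np.array(arm.current_ee_pos());p[2]+=.0008;arm.move_l(p,feed=.03)
arm.grip(.056);arm.sleep(.5);print(arm.current_width(),arm.current_grasp_force(),arm.current_force())
p[2]=.23;arm.move_l(p,feed=.08);p[2]=.33;arm.move_l(p,feed=.25)
# go out in front of the drawer, closed fingers
arm.grip(0)
q=cab(-.235,-.067,.30);R=best(q,CX)
print(q,arm.solve_ik(q,R),arm.solve_ik(cab(-.235,-.067,.185),R));arm.move_to(q,R)
print(arm.current_joint_positions(),arm.current_t())
a=cv2.resize(arm.snapshot("top")[140:240,335:460,::-1],(750,600),interpolation=cv2.INTER_CUBIC);cv2.imwrite("pics/a4.png",a)
```

```text
0.05630977309452788 0.0 [-0.1788  0.2721 -0.186 ]
[ 0.3247 -0.3979  0.3   ] [-57.452   14.6787  85.0657  -0.      80.2556 -59.152 ] [-57.452   21.2991  94.7978  -0.      63.903  -59.152 ]
[-57.4382  14.6853  85.0407   0.0029  80.2615 -59.2296] 28.8917
```

View pics/a4.png

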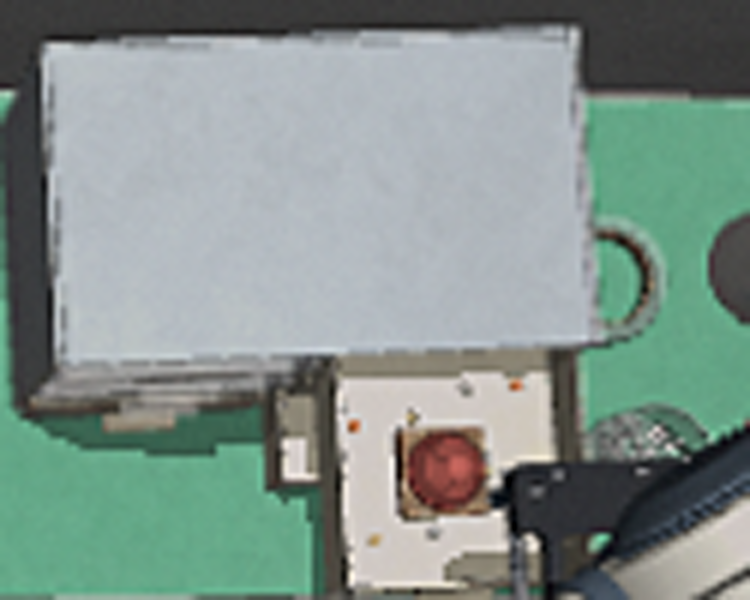

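The pad stands upright and free on the drawer floor at (443,472). The fingers are closed in front of the drawer, ready to push.

Run:
```python
from geo import *
np.set_printoptions(precision=4,suppress=True)
arm.move_l(cab(-.235,-.067,.185),feed=.15);print(arm.current_force())
arm.move_l(cab(-.21,-.067,.185),feed=.06)
arm.move_l(cab(-.115,-.067,.185),feed=.05);print(arm.current_force(),arm.current_t())
creep(CX*.003,15,10,.03);print((np.array(arm.current_ee_pos())-ORG)@CX)
arm.sleep(.3);print(arm.current_force())
arm.move_l(np.array(arm.current_ee_pos())-CX*.04,feed=.06)
p=np.array(arm.current_ee_pos());p[2]=.36;arm.move_l(p,feed=.2)
arm.move_joints([-70.044,15,77.091,0,88,-5.472])
print(arm.current_t())
b=arm.snapshot("top")[140:240,335:460,::-1];cv2.imwrite("pics/a5.png",cv2.resize(b,(750,600),interpolation=cv2.INTER_CUBIC))
```

```text
[ 0.3383 -1.3363  0.1049]
[0.3576 0.0487 0.3274] 32.475
creep 9 f 15.4 at [ 0.4697 -0.3937  0.185 ] t 34.725
-0.08988495233047995
[-14.6562  -1.3616   5.964 ]
37.75
```

View pics/a5.png

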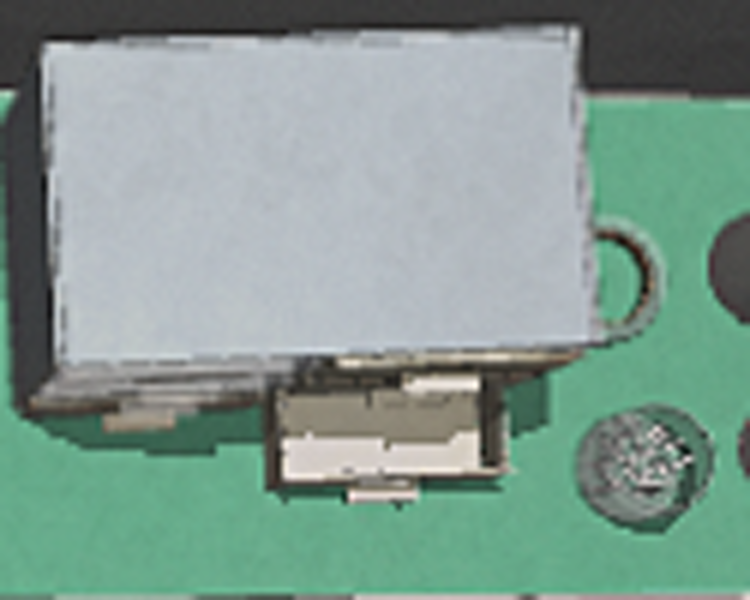

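The top right drawer is now flush under the roof edge (row ~350), with only its lip showing at (440,384). The jar and tape haven't moved, and the stop was felt at 15 N after a full stroke.

```bash
python3 -c "
from rig import arm
print(arm.sign_off())"
```

```text
the job is handed in; nothing more can be done
None
```

I put the red pad upright in the top right drawer, pushed the drawer shut to its stop, and handed the job in at about 38 s; the cream pads, jar and tape were not disturbed, and no verdict was returned.

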